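# Tighten the bridge clamp with the ratchet wrench

### The job

Put the ratchet wrench on the hex nut of the bridge clamp and tighten the nut clockwise in several back-and-forth strokes between the two posts, letting the wrench slip on each return, until the nut has gone firmly tight (about 1.2 N m), but do not overtighten it (well below 1.7 N m). Leave the wrench sitting fully down on the nut, let go of it, and leave the spanner and the hex key where they lie.

Things in the scene. Friction and masses are not known exactly. Their poses are not given: they have to be found in the camera images.
- ratchet: Ratchet wrench, 186 mm, about 0.28 kg, steel with black rubber grip, lying flat. Origin: centre of the underside of its round head (60 mm across, 26 high), on the axis of the upright hex hole right through it (27.6 mm across flats). Handle along own -x, own z up. Turned clockwise seen from above it drives; anticlockwise it slips, dragging under 0.1 N m. Mass centre 5 mm from the origin.
- ratchet_grip (a point): Middle of the ratchet wrench's rubber grip, 105 mm from the head's axis, 15 mm above the underside, axes as the wrench's. The grip is 18 mm wide (own y), 20 mm high (own z), and runs from 62 to 156 mm from the head's axis; the neck before it is 16 mm wide. The hex socket turns in the head on a 15-tooth ratchet (24 degrees a tooth); its angle to the handle is not measured.
- fixture: Fixed bridge clamp: dark steel base 110 x 170 x 12 mm (own x, y, z), aluminium workpiece on it, steel strap 38 x 84 mm along own y over it with top at 47 mm, hex flange nut on an upright stud in the middle. Origin: centre of the underside. Two posts 12 mm thick, 70 mm high stand at own (-19, +52) and (-19, -52) mm: they stop the wrench's neck at about 55 degrees either side of own -x.
- nut_seat (a point): Fixed point on the nut's axis: top of its flange (52 mm across) before tightening, 51 mm above the fixture's underside, axes as the fixture's. A seated wrench rests here with its origin within 1 mm (later up to 5 mm lower, as the nut goes down), handle about own -x between the posts. The nut tightens clockwise seen from above; running free it takes a steady 0.45 N m.
- nut_top (a point): Top of the hexagon, 21 mm above nut_seat: 26 mm across flats. On it a round pilot, 26 mm thick, 14 mm high, tapered, centres the wrench; the stud ends 3 mm higher. The hexagon's angle is not measured. Socket play is about 6 degrees either way: at a wrong angle the wrench stands about 21 mm too high, until it is turned clockwise (under 75 degrees) under light pressure or its own weight; it drops.
- swing_middle (a point): Fixed point: where the middle of the wrench's grip (ratchet_grip) is when the wrench is seated with its handle midway between the posts. 105 mm from the nut's axis, axes as the fixture's. Here 1 N across the handle gives 0.105 N m.
- strap (a joint): How far strap and nut have gone down, m (reading too rough to tighten by). 0 while the nut runs free, for its first 85 to 145 degrees; then it stiffens by 2.2 N m per radian as the strap goes down: at 0.0010 it takes 0.8 N m in all (tight), at 0.0025 1.2, at 0.0045 1.75 N m (too tight). Let go when turned past 0.0018, it springs back to about that.
- spanner: Flat combination spanner, 155 x 29 x 10 mm, loose bystander on the bench; origin under its middle.
- hex_key: Bent hex key, 36 x 95 x 8 mm, loose bystander; origin under its middle.

How it is judged:
By the outcome, as a careful person would: the job done as asked, in the order asked, and still so for the second after the job is handed in, with the robot touching nothing.
It also fails if it takes over 72 s, if anything falls off the work surface, if the arm or the gripper's body presses on something with over 40 N, if the wrist force passes 120 N, or if a joint passes its speed limit or range.

### The arm

A 6-joint arm with a two-finger parallel gripper is mounted at the origin on a cart in front of the work surface, level with it; the furniture and walls round the work are solid. World frame = base frame: x ahead of the robot, y to its left, z up, the work surface at z = 0. Lengths are in m, angles in rad, forces in N, time in s.
With the tool pointing down it reaches from about 0.35 to 0.85 m from the base axis. Payload 8.1 kg.
Tool frame: the origin (TCP) lies midway between the tips of the shut fingers; the grasp point (between the pads) lies 19 mm behind it; z points along the fingers, x is the direction in which the jaws open and shut, and the axes are right-handed (so a half turn about z gives the same grasp; the last joint's range is limited). The gripper opens to 85 mm and grips with 20 to 120 N. Pads are 22 mm wide; open, the fingers measure 114 mm over their backs; the gripper's body (76 mm by 85 mm) begins 54 mm behind the grasp point. The pads swing forward as they close: fully open they stand 13 mm farther back than shut.
Start: joints at [-1.21, 0.13, 1.488, -0, 1.523, -0.085], TCP at [0.259, -0.541, 0.231] pointing down, gripper open.
Joint ranges: [-2.96, 2.96], [-0.89, 2.26], [0.02, 2.5], [-1.34, 4.48], [0, 2.73], [-2.66, 2.66]. Speed limits (rad/s): [2.39, 2.39, 2.79, 3.14, 3.14, 3.14].

### API

Orientations are given as a 3x3 rotation matrix whose columns are the frame's x, y, z axes.
In Python, from bench import readout, vision, arm, nets gives the robot as it stands.
- The arm moves only by the shell command python3 -m handwheel 'ROWS'. ROWS is JSON, one flat list of numbers, 5 for each row, row after row: the shift along the tool's x, y, z in mm, then the turn about the tool's z in rad, then the opening, from 0 (shut) to 1 (fully open). A call has 1 to 20 rows; each row is the pose to reach, as a shift and turn from the pose measured when the call began, along the tool's axes at that moment; what a row does not reach only later rows make up. A row lasts 1/12 s, in which the tool goes at most 41.7 mm and 7.16 degrees, less where a joint would pass 70% of its speed; a pose out of reach is approached as far as the arm can. A call with a gripper value outside its range is refused whole. The fingers move at their own pace and stop on an object; the grip force is fixed at half the most. Time passes only in rows, so rows that repeat a pose let the fingers close. It gives the time, the measured TCP pose, the force and the opening at its end, in the units of the state.
- readout.state(): the state, without advancing time (a new reading comes with each control period).
- vision.grab_frame(name): name is "side" or "top" or "wrist"; returns a dict with "color" (400x640x3 uint8, red, green, blue), "fx", "fy", "cx", "cy" (pixels), "world_to_cam" (4x4, takes a point from world to camera coordinates). Camera axes: x right, y up, looking along -z (the intrinsics and any distortion apply to the point x, -y, -z); pixel columns grow to the right and rows downward; lengths in m; the calibration is good to about 2 mm. A picture is of the moment at which its call begins. There is no depth.
- arm.finish_job(): hands the job in, once; it reports no verdict.
Trained networks look in a picture, given as the dict that the camera call returned (one of the last four; its "shot" number tells which), for a name from the list of things; names that differ only in an ending like _2 or _b are one class to them, and where a whole thing is asked for, a point or a joint stands for the part that bears it (a point fixed in the world has none). Each returns a list of dicts, best first, with "p" (0 to 1); they miss things now and then, are a little off and sometimes report something else, mostly with a low value. They report only what shows in the picture. A call takes as long as a camera call.
- nets.trace(picture, target): "region" (400x640 bool, what is visible of it) and "rect" ([left, top, right, bottom] in pixels, round what is visible of it).
- nets.place_of(picture, target): "centre" ([column, row] in pixels: a listed point, or the origin of a listed thing).
The state is a dict: "time_s": time; "joint_positions": joint angles; "qvel": joint speeds; "tau": joint torques, N m; "tool_pos": TCP position; "eef_rot": TCP orientation; "wrist_force": force on the tool from outside, world axes, zero at the start; "moment": the same for the moment, N m; "gripper_width": opening from 0.0 (shut) to 1.0 (fully open).
Only numpy, scipy, OpenCV 4.12 (cv2) and the standard library are available. Lean on these libraries where they do the work, as an engineer would, in place of code of your own. Each camera call takes 0.05 s, during which the arm holds its last target. There are 200 camera calls.

## Working session

There is one attempt and no reset: what is moved stays moved. The work goes in short steps, Python scripts to look and compute and a shell command to move; the robot and the scene stay as the last step left them, time stands still between calls to the robot, and variables do not carry over. Pictures are saved under pics/ and viewed, and the job is handed in when it is done.

```bash
mkdir -p pics; cat > h.py <<'E'
import numpy as np, cv2
from bench import readout, vision, arm, nets
def save(f,n): cv2.imwrite(f'pics/{n}.png',f['color'][:,:,::-1])
def ray(f,px):
    T=np.array(f['world_to_cam']);R=T[:3,:3];o=-R.T@T[:3,3]
    d=R.T@np.array([(px[0]-f['cx'])/f['fx'],-(px[1]-f['cy'])/f['fy'],-1.]);return o,d/np.linalg.norm(d)
def onz(f,px,z):
    o,d=ray(f,px);return o+d*(z-o[2])/d[2]
def tri(rs):
    A=0;b=0
    for o,d in rs:
        P=np.eye(3)-np.outer(d,d);A=A+P;b=b+P@o
    return np.linalg.solve(A,b)
def proj(f,p):
    c=np.array(f['world_to_cam'])@np.append(p,1);return f['cx']+f['fx']*c[0]/-c[2],f['cy']-f['fy']*c[1]/-c[2]
E
python3 - <<'E'
from h import *
np.set_printoptions(precision=4,suppress=True)
s=readout.state();print(s['tool_pos'],s['eef_rot'],s['time_s'])
fs={n:vision.grab_frame(n) for n in('top','side')}
for n,f in fs.items():
    save(f,n+'0');print(n,[k for k in f],f.get('distortion'))
for t,z in(('ratchet',0),('ratchet_grip',.015),('fixture',0),('nut_seat',.051),('nut_top',.072),('swing_middle',.066),('spanner',0),('hex_key',0)):
    rs=[]
    for n,f in fs.items():
        r=nets.place_of(f,t)
        if r: rs.append(ray(f,r[0]['centre']));print(t,n,r[0]['p'],np.array(r[0]['centre']),onz(f,r[0]['centre'],z))
    if len(rs)>1: print('   tri',tri(rs))
E
```

```text
[ 0.2586 -0.5408  0.2303] [[ 0.4312 -0.9023 -0.0006]
 [-0.9023 -0.4312  0.0017]
 [-0.0018 -0.0002 -1.    ]] 0.0
top ['color', 'fx', 'fy', 'cx', 'cy', 'world_to_cam', 'shot'] None
side ['color', 'fx', 'fy', 'cx', 'cy', 'world_to_cam', 'shot'] None
ratchet side 0.66 [353.3 161.7] [ 0.5627 -0.2551  0.    ]
ratchet_grip side 0.65 [393.1 173.6] [ 0.4399 -0.2417  0.015 ]
fixture side 0.71 [281.9 184.4] [ 0.6774 -0.068   0.    ]
nut_seat side 0.61 [284.6 190.2] [ 0.6219 -0.0025  0.051 ]
nut_top side 0.76 [285.5 185. ] [0.6157 0.0014 0.072 ]
swing_middle side 0.63 [320.9 202.6] [0.5185 0.0065 0.066 ]
spanner side 0.69 [258.3 338.5] [0.4698 0.3103 0.    ]
hex_key side 0.54 [214.2 309.4] [0.5762 0.305  0.    ]
```

View pics/top0.png

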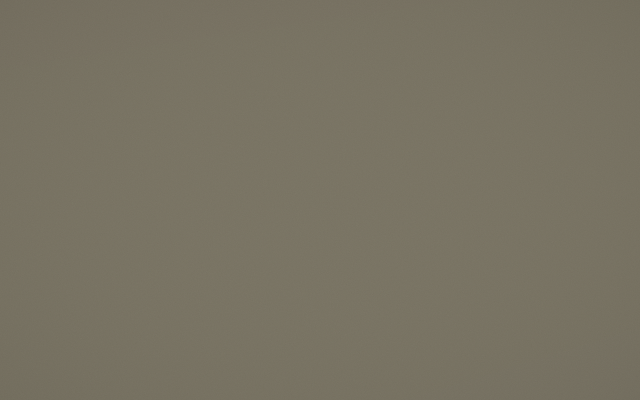

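View pics/side0.png

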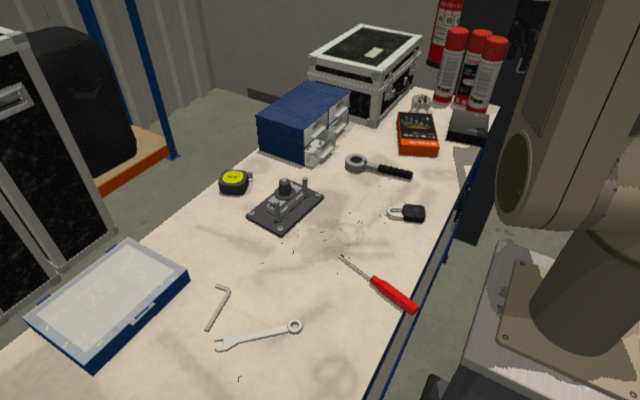

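The top view shows only bare floor or ceiling and is useless. In the side view the ratchet head is at about (355,161) with its grip at (393,173), and the nut is at about (286,186). These match the networks, so I'm moving above the ratchet for a wrist view.

```bash
python3 -m handwheel '[-90,-154,-25,0.3,1,-181,-308,-50,0.55,1,-181,-308,-50,0.55,1,-181,-308,-50,0.55,1,-181,-308,-50,0.55,1,-181,-308,-50,0.55,1,-181,-308,-50,0.55,1,-181,-308,-50,0.55,1,-181,-308,-50,0.55,1,-181,-308,-50,0.55,1,-181,-308,-50,0.55,1,-181,-308,-50,0.55,1]'
python3 - <<'E'
from h import *
np.set_printoptions(precision=4,suppress=True)
fs={n:vision.grab_frame(n) for n in('top','wrist')}
for n,f in fs.items():
    save(f,n+'1')
    T=np.array(f['world_to_cam']);print(n,-T[:3,:3].T@T[:3,3],-T[2,:3])
for t,z in(('ratchet',0),('ratchet_grip',.015),('nut_seat',.051),('nut_top',.072),('swing_middle',.066)):
    for n,f in fs.items():
        r=nets.place_of(f,t)
        if r: print(t,n,r[0]['p'],np.array(r[0]['centre']),onz(f,r[0]['centre'],z))
E
```

```text
time_s: 1.9
tool_pos: [0.4585, -0.2453, 0.2812]
eef_rot: [[-0.103, -0.995, -0.0], [-0.995, 0.103, -0.0], [0.0, 0.0, -1.0]]
wrist_force: [-0.3, -0.8, 0.8]
gripper_width: 0.999
top [-0.2723  0.4317  1.2273] [ 0.5442 -0.2903 -0.7872]
wrist [ 0.5302 -0.2532  0.4233] [-0.2857  0.0296 -0.9579]
ratchet wrist 0.9 [312.5 105. ] [ 0.5422 -0.236   0.    ]
ratchet_grip wrist 0.59 [328.7 173.7] [ 0.443  -0.2492  0.015 ]
nut_seat wrist 0.97 [106.3  63.8] [0.614  0.0054 0.051 ]
nut_top wrist 0.8 [91.9 56.1] [0.6187 0.0044 0.072 ]
```

View pics/wrist1.png

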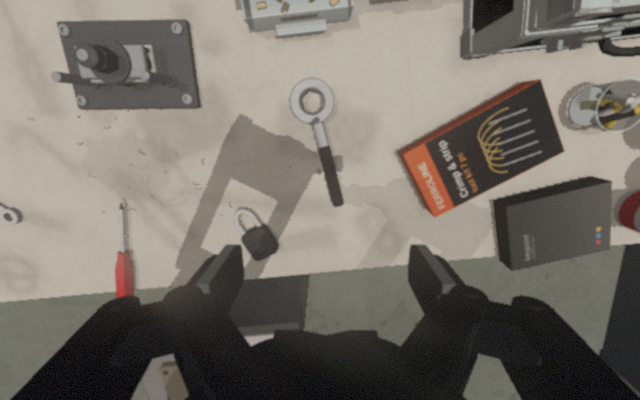

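View pics/top1.png

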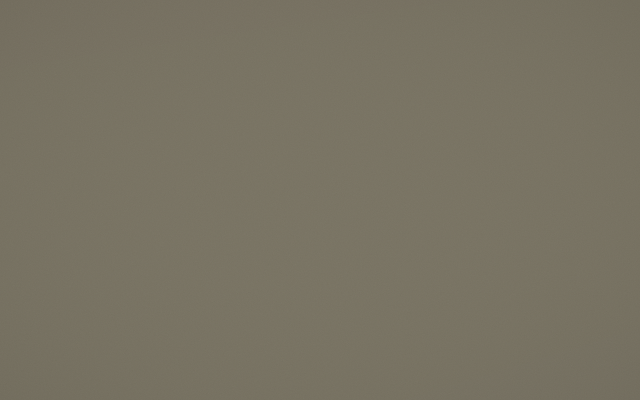

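The wrist view shows the head hole at about (313,102) and the grip running from (322,150) to (338,203), so the wrench yaw is about +7°. The fixture is at upper left with the nut at about (92,56). I'm going lower for a closer look.

```bash
python3 -m handwheel '[6,17,160,-0.234,1,6,17,160,-0.234,1,6,17,160,-0.234,1,6,17,160,-0.234,1,6,17,160,-0.234,1,6,17,160,-0.234,1]'
python3 - <<'E'
from h import *
np.set_printoptions(precision=4,suppress=True)
f=vision.grab_frame('wrist');save(f,'wrist2')
for t,z in(('ratchet',0),('ratchet_grip',.015)):
    r=nets.place_of(f,t)
    if r: print(t,r[0]['p'],np.array(r[0]['centre']),onz(f,r[0]['centre'],z))
r=nets.trace(f,'ratchet')
if r:
    ys,xs=np.nonzero(r[0]['region'])
    p=np.array([onz(f,(x,y),.013)[:2] for x,y in zip(xs[::7],ys[::7])])
    c=p.mean(0);w,v=np.linalg.eigh(np.cov((p-c).T));print(r[0]['p'],r[0]['rect'],c,v[:,1],np.degrees(np.arctan2(v[1,1],v[0,1])))
E
```

```text
time_s: 3.0
tool_pos: [0.4395, -0.2485, 0.1198]
eef_rot: [[0.129, -0.992, -0.004], [-0.992, -0.129, 0.003], [-0.003, 0.003, -1.0]]
wrist_force: [0.6, -0.8, 0.6]
gripper_width: 0.997
ratchet 0.94 [329.7  68.6] [ 0.547  -0.2376  0.    ]
ratchet_grip 0.97 [329.8 189.9] [ 0.4442 -0.2514  0.015 ]
0.89 [289.8, 22.0, 366.6, 247.0] [ 0.5139 -0.2412] [-0.9893 -0.1458] -171.61561052338294
```

View pics/wrist2.png

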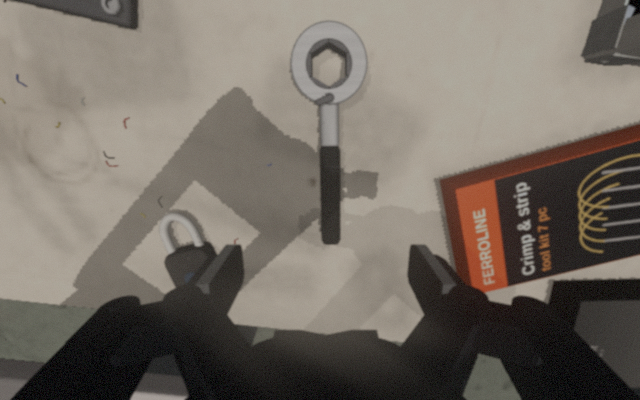

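The wrench yaw is about +8°, with the head at (330,68) and the grip between the open fingers. The padlock and box are clear of the fingers. I'm descending and grasping about 95 mm from the head.

```bash
python3 -m handwheel '[3.5,-13,40,0,1,3.5,-13,80,0,1,3.5,-13,105,0,1,3.5,-13,116,0,1,3.5,-13,116,0,1,3.5,-13,116,0,0,3.5,-13,116,0,0,3.5,-13,116,0,0,3.5,-13,116,0,0,3.5,-13,116,0,0,3.5,-13,116,0,0,3.5,-13,116,0,0,3.5,-13,116,0,0,3.5,-13,116,0,0,3.5,-13,116,0,0]'
python3 - <<'E'
from h import *
f=vision.grab_frame('wrist');save(f,'wrist3');print(readout.state()['wrist_force'])
E
```

```text
time_s: 4.45
tool_pos: [0.4574, -0.2533, 0.0093]
eef_rot: [[0.129, -0.992, 0.005], [-0.992, -0.129, -0.004], [0.004, -0.005, -1.0]]
wrist_force: [-1.4, 0.3, 5.1]
gripper_width: 0.196
[-0.74543505  0.58881733  4.45025376]
```

View pics/wrist3.png

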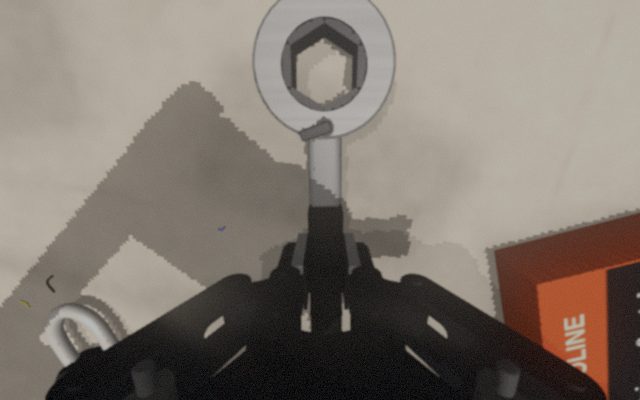

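The grasp looks centred. Next I lift and check for tilt.

```bash
python3 -m handwheel '[0,0,-10,0,0,0,0,-30,0,0,0,0,-60,0,0,0,0,-90,0,0,0,0,-120,0,0,0,0,-120,0,0,0,0,-120,0,0]'
python3 - <<'E'
from h import *
np.set_printoptions(precision=4,suppress=True)
s=readout.state();print(s['wrist_force'],s['moment'],s['tool_pos'])
f=vision.grab_frame('wrist');save(f,'wrist4');g=vision.grab_frame('side');save(g,'side4')
z=s['tool_pos'][2]-.009
print('z',z)
for n,q in(('w',f),('s',g)):
  for t,dz in(('ratchet',0),('ratchet_grip',.015),('nut_seat',None),('nut_top',None),('swing_middle',None)):
    r=nets.place_of(q,t)
    zz={'nut_seat':.051,'nut_top':.072,'swing_middle':.066}.get(t) or z+dz
    if r: print(n,t,r[0]['p'],np.array(r[0]['centre']),onz(q,r[0]['centre'],zz))
c=g['color'][120:240,220:460][:,:,::-1];cv2.imwrite('pics/side4c.png',cv2.resize(c,None,fx=3.3,fy=3.3,interpolation=cv2.INTER_CUBIC))
E
```

```text
time_s: 5.08
tool_pos: [0.4578, -0.2537, 0.1315]
eef_rot: [[0.129, -0.992, 0.008], [-0.992, -0.129, -0.006], [0.007, -0.007, -1.0]]
wrist_force: [0.1, 0.7, -4.6]
gripper_width: 0.189
[ 0.091   0.6981 -4.5536] [-0.0434  0.2493  0.0387] [ 0.4578 -0.2537  0.1315]
z 0.1225283942122719
w ratchet_grip 0.78 [325.2 275.6] [ 0.4437 -0.2551  0.1375]
s ratchet 0.85 [357.4 126.6] [ 0.5535 -0.241   0.1225]
s ratchet_grip 0.78 [401.5 134.1] [ 0.436  -0.2412  0.1375]
s nut_seat 0.89 [285.1 186.4] [ 0.6288 -0.0148  0.051 ]
s nut_top 0.78 [285.9 185.3] [0.6143 0.0018 0.072 ]
s swing_middle 0.93 [319.5 205.1] [0.517  0.0152 0.066 ]
```

View pics/wrist4.png

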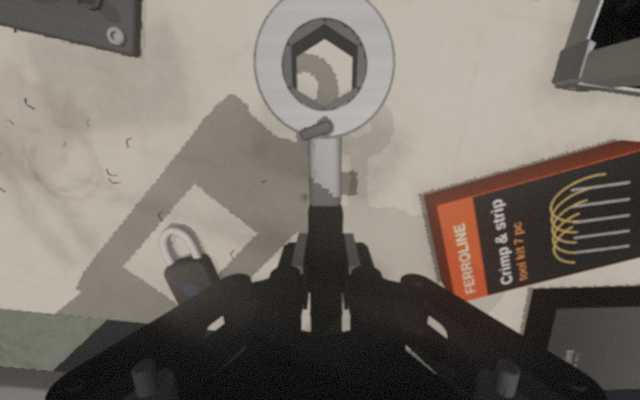

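View pics/side4c.png

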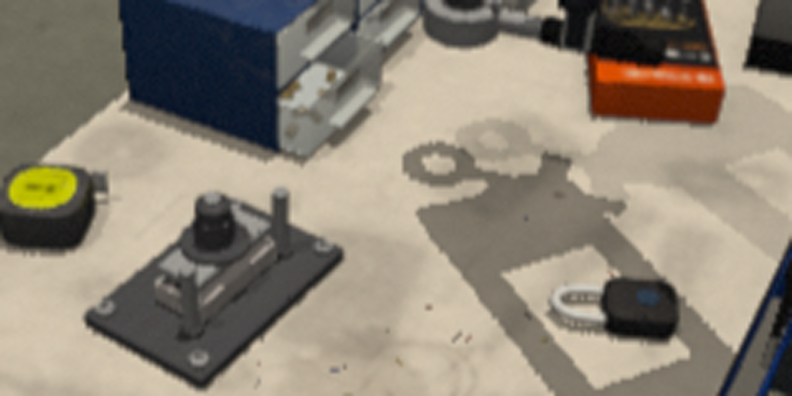

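The wrench is held level. I'm moving it beside the nut at a safe height for a close view of nut and fixture.

```bash
python3 -m handwheel '[-35,-20,-20,0,0,-70,-40,-20,0,0,-103,-59,-20,0,0,-103,-59,-20,0,0,-103,-59,-20,0,0]'
python3 - <<'E'
from h import *
import pickle
np.set_printoptions(precision=4,suppress=True)
s=readout.state();print(s['tool_pos'])
f=vision.grab_frame('wrist');save(f,'wrist5');pickle.dump(f,open('w5.pkl','wb'))
z=s['tool_pos'][2]-.0093
print('head',onz(f,(324.5,64),z+.026)-s['tool_pos'],onz(f,(323,62),z+.026)-s['tool_pos'])
for t,zz in(('ratchet',z),('ratchet_grip',z+.015),('fixture',0),('nut_seat',.051),('nut_top',.072),('swing_middle',.066)):
    r=nets.place_of(f,t)
    if r: print(t,r[0]['p'],np.array(r[0]['centre']),onz(f,r[0]['centre'],zz))
E
```

```text
time_s: 6.1
tool_pos: [0.5024, -0.141, 0.149]
eef_rot: [[0.133, -0.991, 0.005], [-0.991, -0.133, -0.003], [0.004, -0.005, -1.0]]
wrist_force: [-0.4, -0.4, -3.0]
gripper_width: 0.192
[ 0.5024 -0.141   0.149 ]
head [0.0905 0.0129 0.0167] [0.0912 0.0137 0.0167]
ratchet_grip 0.95 [323.5 273. ] [ 0.4896 -0.1413  0.1547]
fixture 0.93 [186.6  49.2] [0.6138 0.0051 0.    ]
nut_seat 0.84 [159.7  31.4] [0.6163 0.0016 0.051 ]
nut_top 0.82 [141.9  18.4] [0.619  0.0019 0.072 ]
swing_middle 0.5 [159.7  30.7] [ 0.6141 -0.0067  0.066 ]
```

View pics/wrist5.png

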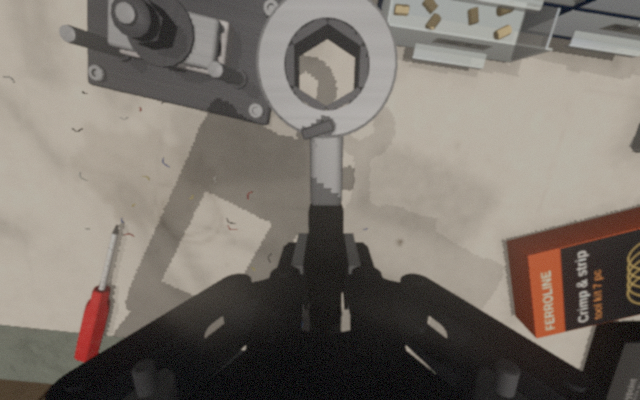

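The nut pilot shows at about (130,15), the post tops at (69,33) and (217,70), and the base's front edge from (92,88) to (272,124). I use these to work out the fixture pose.

```bash
python3 - <<'E'
from h import *
import pickle
np.set_printoptions(precision=4,suppress=True)
f=pickle.load(open('w5.pkl','rb'))
for z in(.07,.082):
    a,b=onz(f,(69,33),z),onz(f,(217,70),z);d=a-b;print('posts',z,a,b,np.linalg.norm(d),np.degrees(np.arctan2(-d[0],d[1])),'nut',(a+b)[:2]/2+.019*np.array([d[1],-d[0]])/np.linalg.norm(d))
a,b=onz(f,(90,88),.012),onz(f,(270,124),.012);d=a-b;print('edge',a,b,np.degrees(np.arctan2(-d[0],d[1])))
print('stud',onz(f,(124,11),.089),onz(f,(131,16),.086),)
for p in [(.616,.002,.089),(.616,.002,.072)]:print(proj(f,p))
E
python3 -c "
import cv2;i=cv2.imread('pics/wrist5.png')[0:140,50:300];cv2.imwrite('pics/w5c.png',cv2.resize(i,None,fx=3.2,fy=3.2,interpolation=cv2.INTER_CUBIC))"
```

```text
posts 0.07 [0.6034 0.0541 0.07  ] [ 0.5933 -0.0492  0.07  ] 0.10380467833864741 -5.564498692925244 nut [0.6172 0.0006]
posts 0.082 [0.6017 0.0441 0.082 ] [ 0.5922 -0.0536  0.082 ] 0.09818400668945115 -5.564498692925163 nut [ 0.6159 -0.0066]
edge [0.5671 0.0886 0.012 ] [ 0.5572 -0.0799  0.012 ] -3.394206755261997
stud [0.6181 0.0026 0.089 ] [0.6165 0.0003 0.086 ]
(np.float64(125.16289196533367), np.float64(14.894821854709221))
(np.float64(141.959904459777), np.float64(23.25452748172077))
```

View pics/w5c.png

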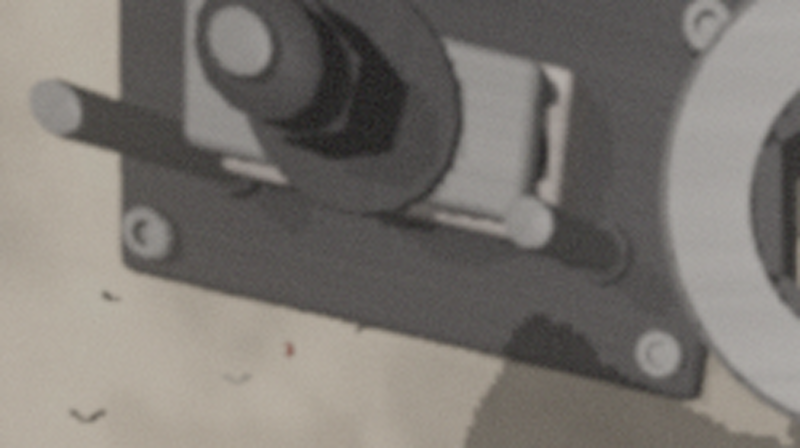

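```bash
python3 -m handwheel '[-25,-19,0,-0.12,0,-50,-38,0,-0.24,0,-75.3,-56,0,-0.36,0,-75.3,-56,0,-0.48,0,-75.3,-56,10,-0.575,0,-75.3,-56,25,-0.575,0,-75.3,-56,35,-0.575,0,-75.3,-56,35,-0.575,0]'
cat >> h.py <<'E'
NUT=np.array([.617,.0015]);FY=-4.5
OFF=np.array([-.0011,-.0918])
def where(s=None):
    s=s or readout.state();R=np.array(s['eef_rot']);p=np.array(s['tool_pos'])
    h=p[:2]+R[:2,:2]@OFF
    yaw=np.degrees(np.arctan2(-R[1,1],-R[0,1]));d=R[:2,:2].T@(NUT-h)*1000
    F=np.array(s['wrist_force']);M=np.array(s['moment']);r=p[:2]-NUT
    print('t',round(s['time_s'],2),'head',h.round(4),'under z',round(p[2]-.0093,4),'rel yaw',round(yaw-FY,1),'tool shift to nut mm',d.round(1),'F',F.round(1),'M',M.round(2),'Tnut',round(r[0]*F[1]-r[1]*F[0]+M[2],2),'w',round(s['gripper_width'],3))
E
python3 - <<'E'
from h import *
where()
f=vision.grab_frame('wrist');save(f,'wrist6');g=vision.grab_frame('side')
c=g['color'][110:240,220:400][:,:,::-1];cv2.imwrite('pics/side6c.png',cv2.resize(c,None,fx=4,fy=4,interpolation=cv2.INTER_CUBIC))
E
```

```text
time_s: 7.12
tool_pos: [0.5454, -0.0625, 0.1107]
eef_rot: [[0.645, -0.764, -0.0], [-0.764, -0.645, -0.002], [0.002, 0.002, -1.0]]
wrist_force: [-0.5, -1.3, -2.9]
gripper_width: 0.195
t 7.12 head [ 0.6148 -0.0024] under z 0.1014 rel yaw 44.7 tool shift to nut mm [-1.6 -4.2] F [-0.5 -1.3 -2.9] M [-0.18  0.25  0.07] Tnut 0.13 w 0.195
```

View pics/wrist6.png

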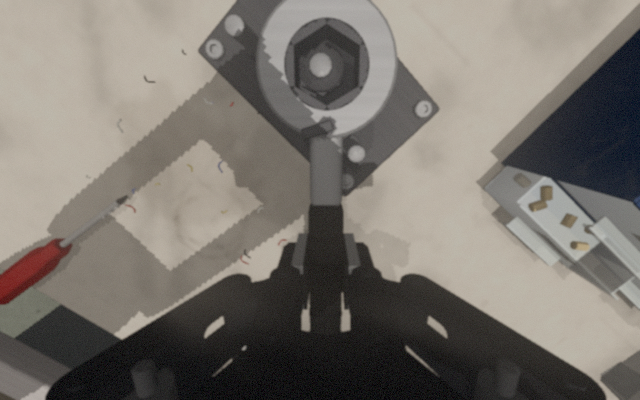

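View pics/side6c.png

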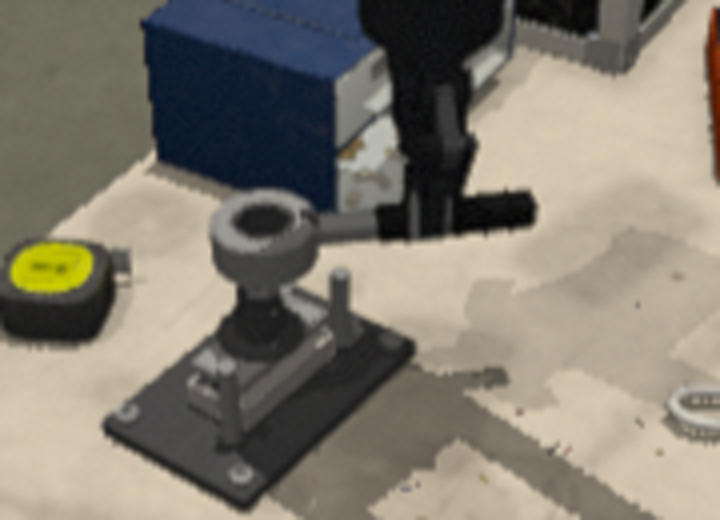

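The stud tip is visible through the hex hole at (320,65), against the hole centre at about (326,63), so it's nearly aligned. I'm computing the exact offset.

```bash
python3 - <<'E'
from h import *
np.set_printoptions(precision=4,suppress=True)
f=vision.grab_frame('wrist');c=f['color'][0:140,250:400];cv2.imwrite('pics/w7c.png',cv2.resize(c[:,:,::-1],None,fx=5,fy=4.2,interpolation=cv2.INTER_CUBIC))
print(onz(f,(320,65),.089),onz(f,(326,63),.1014+.026))
where()
E
```

```text
[0.6191 0.0028 0.089 ] [ 0.6173 -0.0027  0.1274]
t 7.27 head [ 0.6169 -0.0026] under z 0.1048 rel yaw 44.7 tool shift to nut mm [-3.1 -2.7] F [-0.8 -0.9 -2.7] M [-0.13  0.18 -0.  ] Tnut 0.0 w 0.189
```

View pics/w7c.png

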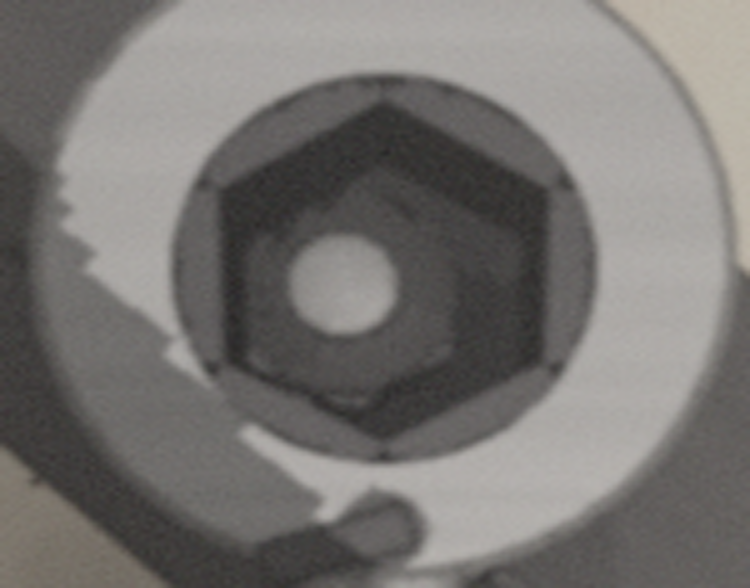

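```bash
python3 -m handwheel '[-3,-3.9,0,0,0,-3,-3.9,5,0,0,-3,-3.9,12,0,0,-3,-3.9,18,0,0,-3,-3.9,24,0,0,-3,-3.9,24,0,0]'
python3 - <<'E'
from h import *
where()
f=vision.grab_frame('wrist');c=f['color'][0:140,250:400];cv2.imwrite('pics/w8c.png',cv2.resize(c[:,:,::-1],None,fx=5,fy=4.2,interpolation=cv2.INTER_CUBIC))
E
```

```text
time_s: 7.77
tool_pos: [0.5475, -0.0574, 0.088]
eef_rot: [[0.646, -0.764, 0.002], [-0.764, -0.646, -0.002], [0.003, -0.0, -1.0]]
wrist_force: [1.1, 1.6, -4.4]
gripper_width: 0.191
t 7.77 head [0.6169 0.0027] under z 0.0787 rel yaw 44.7 tool shift to nut mm [1.  0.7] F [ 1.1  1.6 -4.4] M [0.23 0.01 0.11] Tnut 0.07 w 0.191
```

View pics/w8c.png

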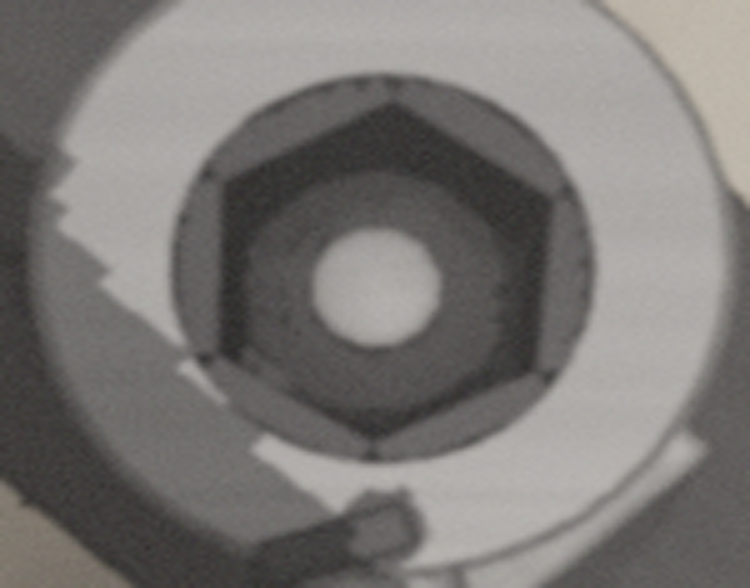

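The pilot is centred in the hole. I'm lowering further while watching the force.

```bash
python3 -m handwheel '[0,0,4,0,0,0,0,8,0,0,0,0,10,0,0,0,0,10,0,0]'
python3 -c "
from h import *
where()"
```

```text
time_s: 8.15
tool_pos: [0.5475, -0.057, 0.0778]
eef_rot: [[0.646, -0.764, 0.002], [-0.764, -0.646, -0.002], [0.002, -0.0, -1.0]]
wrist_force: [3.0, 3.7, -5.4]
gripper_width: 0.192
t 8.15 head [0.6169 0.0031] under z 0.0685 rel yaw 44.7 tool shift to nut mm [1.3 0.9] F [ 3.   3.7 -5.4] M [ 0.33 -0.3   0.1 ] Tnut 0.02 w 0.192
```

```bash
python3 -m handwheel '[0,-1,4,0,0,0,-1,8,0,0,0,-1,12,0,0,0,-1,16,0,0,0,-1,18,0,0,0,-1,18,0,0]'
python3 - <<'E'
from h import *
where()
f=vision.grab_frame('wrist');save(f,'wrist9');g=vision.grab_frame('side')
c=g['color'][110:240,220:400][:,:,::-1];cv2.imwrite('pics/side9c.png',cv2.resize(c,None,fx=4,fy=4,interpolation=cv2.INTER_CUBIC))
E
```

```text
time_s: 8.65
tool_pos: [0.5483, -0.057, 0.0603]
eef_rot: [[0.646, -0.764, 0.002], [-0.764, -0.646, -0.002], [0.003, 0.0, -1.0]]
wrist_force: [-6.2, -1.1, 8.5]
gripper_width: 0.193
t 8.65 head [0.6177 0.0031] under z 0.051 rel yaw 44.7 tool shift to nut mm [0.8 1.6] F [-6.2 -1.1  8.5] M [0.09 0.77 0.16] Tnut -0.13 w 0.193
```

View pics/wrist9.png

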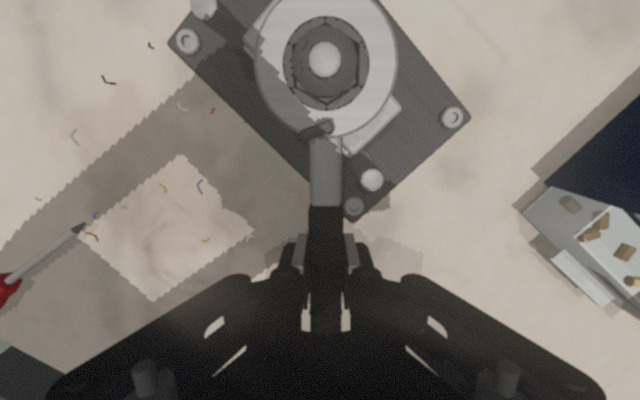

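View pics/side9c.png

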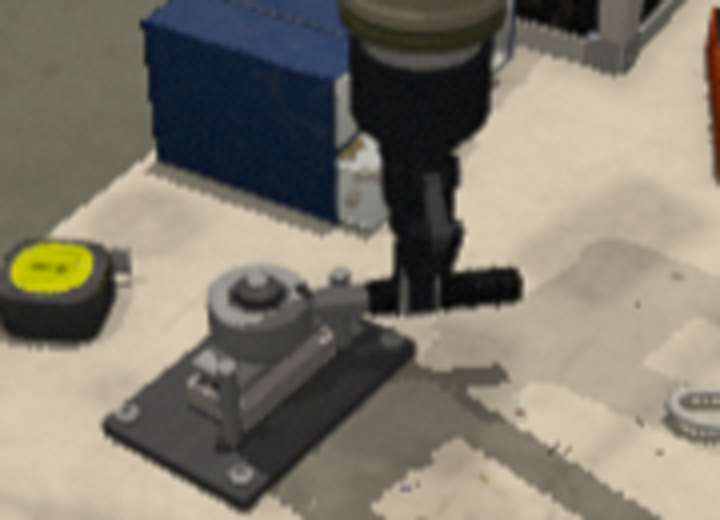

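The head is fully down at z about 0.051, with the pilot and stud protruding through it. Next I work out rows for a clockwise arc about the nut.

```bash
cat > arc.py <<'E'
import sys,numpy as np
a,b,n=map(float,sys.argv[1:4]);c=np.array([-1.1,-91.8])
for t in np.linspace(a,b,int(n)):
    R=np.array([[np.cos(t),-np.sin(t)],[np.sin(t),np.cos(t)]]);p=c-R@c
    print(f'{t:.2f}: {p[0]:.1f},{p[1]:.1f}',end=' | ')
print()
E
python3 arc.py 0 1.6 17; python3 arc.py -1.6 0 17
```

```text
0.00: 0.0,0.0 | 0.10: -9.2,-0.3 | 0.20: -18.3,-1.6 | 0.30: -27.2,-3.8 | 0.40: -35.8,-6.8 | 0.50: -44.1,-10.7 | 0.60: -52.0,-15.4 | 0.70: -59.4,-20.9 | 0.80: -66.2,-27.1 | 0.90: -72.3,-33.9 | 1.00: -77.8,-41.3 | 1.10: -82.4,-49.2 | 1.20: -86.3,-57.5 | 1.30: -89.3,-66.2 | 1.40: -91.4,-75.1 | 1.50: -92.6,-84.2 | 1.60: -92.9,-93.4 | 
-1.60: 90.6,-95.6 | -1.50: 90.5,-86.4 | -1.40: 89.6,-77.3 | -1.30: 87.6,-68.3 | -1.20: 84.9,-59.6 | -1.10: 81.2,-51.1 | -1.00: 76.7,-43.1 | -0.90: 71.5,-35.6 | -0.80: 65.5,-28.6 | -0.70: 58.9,-22.3 | -0.60: 51.6,-16.7 | -0.50: 43.9,-11.8 | -0.40: 35.7,-7.7 | -0.30: 27.1,-4.4 | -0.20: 18.2,-2.0 | -0.10: 9.2,-0.6 | 0.00: 0.0,0.0 |
```

```bash
python3 -m handwheel '[-9.2,-0.3,-0.5,0.1,0,-18.3,-1.6,-0.5,0.2,0,-27.2,-3.8,-0.5,0.3,0,-35.8,-6.8,-0.5,0.4,0,-44.1,-10.7,-0.5,0.5,0,-52,-15.4,-0.5,0.6,0,-52,-15.4,-0.5,0.6,0]'
python3 - <<'E'
from h import *
where()
f=vision.grab_frame('wrist');save(f,'wrist10')
E
```

```text
time_s: 9.33
tool_pos: [0.5268, -0.0063, 0.0613]
eef_rot: [[0.098, -0.995, 0.003], [-0.995, -0.098, -0.002], [0.002, -0.003, -1.0]]
wrist_force: [-1.5, -0.7, 1.5]
gripper_width: 0.191
t 9.33 head [0.6181 0.0038] under z 0.052 rel yaw 10.1 tool shift to nut mm [2.2 1.3] F [-1.5 -0.7  1.5] M [-0.08  0.11  0.18] Tnut 0.23 w 0.191
```

View pics/wrist10.png

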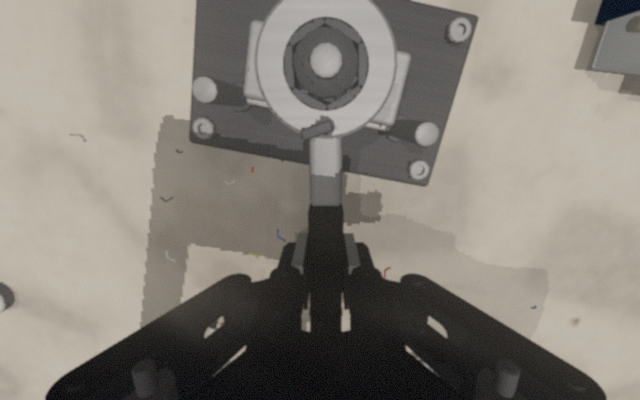

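```bash
python3 -m handwheel '[-9.2,-0.3,0,0.1,0,-18.3,-1.6,0,0.2,0,-27.2,-3.8,0,0.3,0,-35.8,-6.8,0,0.4,0,-44.1,-10.7,0,0.5,0,-52,-15.4,0,0.6,0]'
python3 -c "
from h import *
where()"
```

```text
time_s: 9.88
tool_pos: [0.5372, 0.0461, 0.0613]
eef_rot: [[-0.476, -0.879, 0.003], [-0.879, 0.476, -0.003], [0.001, -0.004, -1.0]]
wrist_force: [1.1, -0.7, -0.1]
gripper_width: 0.191
t 9.88 head [0.6185 0.0034] under z 0.052 rel yaw -23.9 tool shift to nut mm [2.4 0.4] F [ 1.1 -0.7 -0.1] M [-0.09 -0.12  0.47] Tnut 0.48 w 0.191
```

Torque while moving reads 0.48 N m, which matches the free-running 0.45. I'm finishing the stroke.

```bash
python3 -m handwheel '[-9.2,-0.3,0,0.1,0,-18.3,-1.6,0,0.2,0,-27.2,-3.8,0,0.3,0,-35.8,-6.8,0,0.4,0]'
python3 -c "
from h import *
where()"
```

```text
time_s: 10.22
tool_pos: [0.5606, 0.0743, 0.0613]
eef_rot: [[-0.781, -0.624, 0.003], [-0.624, 0.781, -0.003], [-0.001, -0.004, -1.0]]
wrist_force: [-1.3, 0.1, 0.2]
gripper_width: 0.193
t 10.22 head [0.6188 0.0032] under z 0.052 rel yaw -46.9 tool shift to nut mm [ 2.5 -0.2] F [-1.3  0.1  0.2] M [-0.03  0.08  0.45] Tnut 0.54 w 0.193
```

Now the return stroke, anticlockwise, with the ratchet slipping.

```bash
python3 -m handwheel '[9.2,-0.6,0.5,-0.1,0,18.2,-2,0.5,-0.2,0,27.1,-4.4,0.5,-0.3,0,35.7,-7.7,0.5,-0.4,0,43.9,-11.8,0.5,-0.5,0,51.6,-16.7,0.5,-0.6,0,58.9,-22.3,0.5,-0.7,0,65.5,-28.6,0.5,-0.8,0,71.5,-35.6,0.5,-0.9,0]'
python3 -c "
from h import *
where()"
python3 -m handwheel '[9.2,-0.6,0,-0.1,0,18.2,-2,0,-0.2,0,27.1,-4.4,0,-0.3,0,35.7,-7.7,0,-0.4,0,43.9,-11.8,0,-0.5,0,51.6,-16.7,0,-0.6,0,58.9,-22.3,0,-0.7,0]'
python3 - <<'E'
from h import *
where()
f=vision.grab_frame('wrist');save(f,'wrist11')
E
```

```text
time_s: 10.97
tool_pos: [0.527, 0.0013, 0.0612]
eef_rot: [[0.012, -1.0, 0.003], [-1.0, -0.012, -0.002], [0.002, -0.003, -1.0]]
wrist_force: [-1.0, 3.7, 1.8]
gripper_width: 0.195
t 10.97 head [0.6188 0.0035] under z 0.0519 rel yaw 5.2 tool shift to nut mm [2.  1.8] F [-1.   3.7  1.8] M [0.63 0.13 0.22] Tnut -0.11 w 0.195
time_s: 11.55
tool_pos: [0.5497, -0.0582, 0.0612]
eef_rot: [[0.66, -0.751, 0.002], [-0.751, -0.66, -0.002], [0.003, -0.0, -1.0]]
wrist_force: [-2.6, 3.2, 0.6]
gripper_width: 0.192
t 11.55 head [0.6179 0.0033] under z 0.0519 rel yaw 45.8 tool shift to nut mm [0.7 1.9] F [-2.6  3.2  0.6] M [0.71 0.41 0.24] Tnut -0.13 w 0.192
```

View pics/wrist11.png

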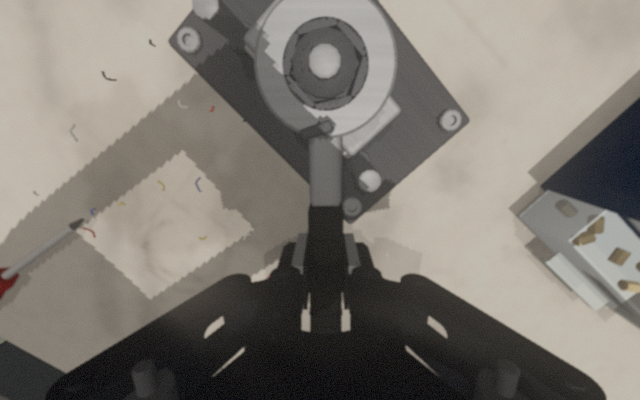

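Slipping on the return works, with about −0.12 N m of drag. In stroke 2 I read the torque every ~0.3 rad, since stiffening could start at any point.

```bash
python3 -m handwheel '[-9.2,-0.3,0,0.1,0,-18.3,-1.6,0,0.2,0,-27.2,-3.8,0,0.3,0,-35.8,-6.8,0,0.4,0]'
python3 -c "
from h import *
where()"
python3 -m handwheel '[-9.2,-0.3,0,0.1,0,-18.3,-1.6,0,0.2,0,-27.2,-3.8,0,0.3,0]'
python3 -c "
from h import *
where()"
```

```text
time_s: 11.93
tool_pos: [0.5314, -0.0275, 0.0612]
eef_rot: [[0.318, -0.948, 0.003], [-0.948, -0.318, -0.002], [0.002, -0.002, -1.0]]
wrist_force: [0.0, 2.7, 0.6]
gripper_width: 0.191
t 11.93 head [0.6181 0.0028] under z 0.0519 rel yaw 23.1 tool shift to nut mm [0.8 1.4] F [0.  2.7 0.6] M [0.64 0.07 0.74] Tnut 0.51 w 0.191
time_s: 12.18
tool_pos: [0.5264, -0.0002, 0.0613]
eef_rot: [[0.02, -1.0, 0.003], [-1.0, -0.02, -0.001], [0.002, -0.003, -1.0]]
wrist_force: [2.6, 1.2, -2.8]
gripper_width: 0.192
t 12.18 head [0.6182 0.0028] under z 0.052 rel yaw 5.7 tool shift to nut mm [1.2 1.2] F [ 2.6  1.2 -2.8] M [ 0.32 -0.3   0.82] Tnut 0.72 w 0.192
```

```bash
python3 -m handwheel '[-6.9,-0.2,0.3,0.075,0,-13.8,-0.9,0.3,0.15,0]'
python3 -c "
from h import *
where()"
```

```text
time_s: 12.35
tool_pos: [0.5271, 0.0137, 0.0607]
eef_rot: [[-0.132, -0.991, 0.004], [-0.991, 0.132, -0.002], [0.001, -0.004, -1.0]]
wrist_force: [4.2, -1.2, -4.1]
gripper_width: 0.189
t 12.35 head [0.6183 0.0027] under z 0.0514 rel yaw -3.1 tool shift to nut mm [1.4 1.1] F [ 4.2 -1.2 -4.1] M [-0.09 -0.3   0.89] Tnut 0.94 w 0.189
```

At about 0.9 N m the nut is stiffening. I take another return stroke before finishing.

```bash
python3 -m handwheel '[9.2,-0.6,0.8,-0.1,0,18.2,-2,0.8,-0.2,0,27.1,-4.4,0.8,-0.3,0,35.7,-7.7,0.8,-0.4,0,43.9,-11.8,0.8,-0.5,0,51.6,-16.7,0.8,-0.6,0,58.9,-22.3,0.8,-0.7,0,58.9,-22.3,0.8,-0.7,0]'
python3 -c "
from h import *
where()"
python3 -m handwheel '[-9.2,-0.3,0,0.1,0,-18.3,-1.6,0,0.2,0,-27.2,-3.8,0,0.3,0]'
python3 -c "
from h import *
where()"
```

```text
time_s: 13.02
tool_pos: [0.5416, -0.048, 0.0599]
eef_rot: [[0.542, -0.84, 0.003], [-0.84, -0.542, -0.001], [0.003, -0.002, -1.0]]
wrist_force: [-2.4, 7.1, -0.9]
gripper_width: 0.192
t 13.02 head [0.6181 0.0026] under z 0.0506 rel yaw 37.3 tool shift to nut mm [0.3 1.6] F [-2.4  7.1 -0.9] M [1.29 0.47 0.63] Tnut -0.03 w 0.192
time_s: 13.27
tool_pos: [0.5299, -0.0225, 0.0598]
eef_rot: [[0.262, -0.965, 0.004], [-0.965, -0.262, -0.0], [0.001, -0.003, -1.0]]
wrist_force: [2.9, 0.2, -1.7]
gripper_width: 0.194
t 13.27 head [0.6182 0.0026] under z 0.0505 rel yaw 19.7 tool shift to nut mm [0.8 1.4] F [ 2.9  0.2 -1.7] M [ 0.03 -0.33  0.92] Tnut 0.97 w 0.194
```

```bash
python3 -m handwheel '[-3.7,-0.1,0.3,0.04,0,-7.3,-0.2,0.3,0.08,0]'
python3 -c "
from h import *
where()"
```

```text
time_s: 13.43
tool_pos: [0.5282, -0.0152, 0.0596]
eef_rot: [[0.18, -0.984, 0.005], [-0.984, -0.18, -0.001], [0.002, -0.004, -1.0]]
wrist_force: [1.7, -0.9, -1.5]
gripper_width: 0.196
t 13.43 head [0.6183 0.0024] under z 0.0503 rel yaw 14.8 tool shift to nut mm [0.6 1.4] F [ 1.7 -0.9 -1.5] M [-0.07 -0.08  1.04] Tnut 1.15 w 0.196
```

```bash
python3 -m handwheel '[-2.8,-0.1,0.2,0.03,0,-5.5,-0.1,0.2,0.06,0]'
python3 -c "
from h import *
where()"
```

```text
time_s: 13.6
tool_pos: [0.5273, -0.0098, 0.0593]
eef_rot: [[0.117, -0.993, 0.005], [-0.993, -0.117, -0.002], [0.003, -0.005, -1.0]]
wrist_force: [1.6, -0.2, -1.9]
gripper_width: 0.195
t 13.6 head [0.6183 0.0021] under z 0.05 rel yaw 11.2 tool shift to nut mm [0.4 1.4] F [ 1.6 -0.2 -1.9] M [-0.01 -0.05  1.14] Tnut 1.18 w 0.195
```

```bash
python3 -m handwheel '[-2.3,0,0.2,0.025,0,-4.6,-0.1,0.2,0.05,0]'
python3 -c "
from h import *
where()"
python3 -m handwheel '[0,0,0,0,0]'
python3 -c "
from h import *
where()"
```

```text
time_s: 13.77
tool_pos: [0.5268, -0.0052, 0.0589]
eef_rot: [[0.064, -0.998, 0.005], [-0.998, -0.064, -0.003], [0.004, -0.005, -1.0]]
wrist_force: [1.0, -0.2, -2.0]
gripper_width: 0.189
t 13.77 head [0.6183 0.0018] under z 0.0496 rel yaw 8.2 tool shift to nut mm [0.2 1.3] F [ 1.  -0.2 -2. ] M [-0.03 -0.    1.28] Tnut 1.31 w 0.189
time_s: 13.85
tool_pos: [0.5268, -0.005, 0.0588]
eef_rot: [[0.062, -0.998, 0.006], [-0.998, -0.062, -0.004], [0.004, -0.005, -1.0]]
wrist_force: [0.6, 0.9, -1.9]
gripper_width: 0.192
t 13.85 head [0.6183 0.0017] under z 0.0495 rel yaw 8.1 tool shift to nut mm [0.2 1.3] F [ 0.6  0.9 -1.9] M [0.11 0.   1.26] Tnut 1.18 w 0.192
```

The peak torque was about 1.25–1.3 N m, so the nut is tight. I back off gently and press the wrench down until it seats.

```bash
python3 -m handwheel '[2.7,0,0.5,-0.03,0,5.5,-0.2,1,-0.06,0,7.3,-0.3,1.5,-0.08,0,7.3,-0.3,2,-0.08,0,7.3,-0.3,2,-0.08,0]'
python3 - <<'E'
from h import *
where()
g=vision.grab_frame('side');r=None
f=vision.grab_frame('wrist');save(f,'wrist12')
c=g['color'][110:240,220:400][:,:,::-1];cv2.imwrite('pics/side12c.png',cv2.resize(c,None,fx=4,fy=4,interpolation=cv2.INTER_CUBIC))
E
```

```text
time_s: 14.27
tool_pos: [0.5273, -0.0116, 0.0574]
eef_rot: [[0.141, -0.99, 0.005], [-0.99, -0.141, -0.003], [0.003, -0.005, -1.0]]
wrist_force: [-5.5, 5.7, 6.9]
gripper_width: 0.196
t 14.27 head [0.618  0.0024] under z 0.0481 rel yaw 12.6 tool shift to nut mm [0.7 1.1] F [-5.5  5.7  6.9] M [1.01 0.71 0.86] Tnut 0.27 w 0.196
```

View pics/side12c.png

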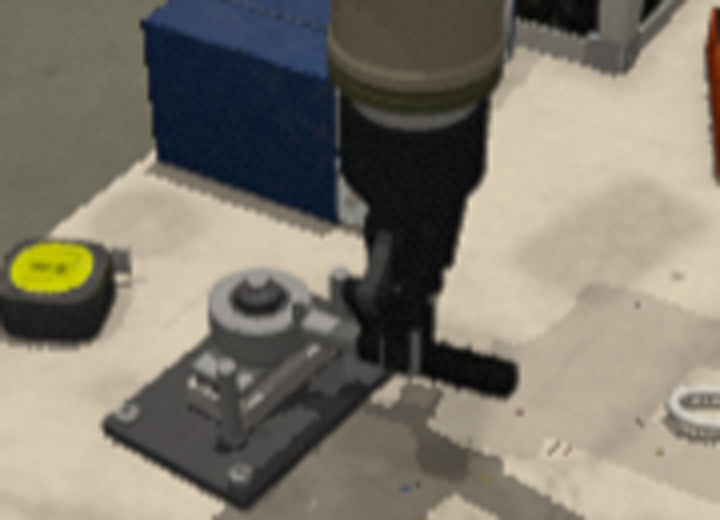

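```bash
python3 -m handwheel '[0,0,0,0,0.5,0,0,0,0,0.5,0,0,0,0,0.6,0,0,0,0,0.6,0,0,0,0,0.6,0,0,0,0,0.6,0,0,-15,0,0.6,0,0,-40,0,0.6,0,0,-80,0,0.6,0,0,-120,0,0.6,0,0,-150,0,0.6,0,0,-150,0,0.6,0,0,-150,0,0.6,0,0,-150,0,0.6]'
python3 - <<'E'
from h import *
where()
f=vision.grab_frame('wrist');save(f,'wrist13');g=vision.grab_frame('side')
c=g['color'][110:240,220:400][:,:,::-1];cv2.imwrite('pics/side13c.png',cv2.resize(c,None,fx=4,fy=4,interpolation=cv2.INTER_CUBIC))
for n,q in(('w',f),('s',g)):
  for t,z in(('ratchet',.0485),('ratchet_grip',.0635),('spanner',0),('hex_key',0)):
    r=nets.place_of(q,t)
    if r: print(n,t,r[0]['p'],r[0]['centre'],onz(q,r[0]['centre'],z).round(4))
E
```

```text
time_s: 15.53
tool_pos: [0.5262, -0.0112, 0.2068]
eef_rot: [[0.141, -0.99, 0.005], [-0.99, -0.141, -0.003], [0.003, -0.004, -1.0]]
wrist_force: [0.5, 0.6, -0.6]
gripper_width: 0.599
t 15.53 head [0.617  0.0028] under z 0.1975 rel yaw 12.6 tool shift to nut mm [1.3 0.1] F [ 0.5  0.6 -0.6] M [-0.01 -0.02  0.03] Tnut -0.02 w 0.599
w ratchet 0.87 [325.6, 92.4] [0.6179 0.0014 0.0485]
w ratchet_grip 0.89 [337.9, 197.7] [ 0.5145 -0.0266  0.0635]
w spanner 0.8 [67.6, 181.9] [0.4685 0.3123 0.    ]
w hex_key 0.98 [64.4, 91.2] [0.5795 0.3035 0.    ]
s ratchet 0.59 [284.9, 189.5] [ 0.6245 -0.0074  0.0485]
s ratchet_grip 0.74 [331.5, 196.6] [ 0.5094 -0.026   0.0635]
s spanner 0.67 [317.7, 205.3] [ 0.5564 -0.0457  0.    ]
s hex_key 0.59 [215.9, 310.7] [0.5716 0.3055 0.    ]
```

View pics/wrist13.png

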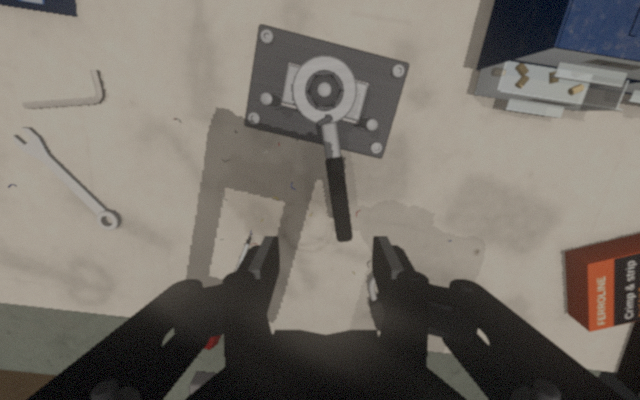

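View pics/side13c.png

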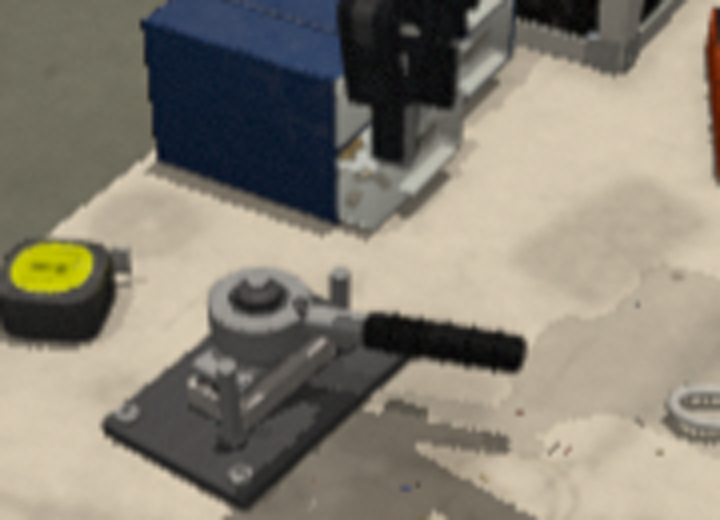

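The wrench is level and fully down on the nut with the pilot protruding. The gripper is clear, and the spanner and hex key are untouched. I'm handing the job in.

```bash
python3 -c "
from h import *
print(arm.finish_job())"
```

```text
the job is handed in; nothing more can be done
None
```

The nut is tight and the job is handed in, after 15.5 s of the allowed 72 s. I seated the ratchet wrench on the nut and drove it clockwise in three strokes between the posts, with slipping returns between them.

**Tightening:** The readings below are torques about the nut's axis, worked out from the wrist sensor.

| Stage | Reading (N m) |
|---|---|
| Running free | 0.48–0.54, against a stated 0.45 |
| End of second stroke | about 0.94 |
| Peak of last stroke | 1.31 moving, 1.18 held just after |
| Slipping returns | −0.03 to −0.13 |

I take the final torque to be about 1.2–1.3 N m, well below 1.7.

**Last checks:**
- **Wrench:** It stands level and fully down on the nut, with the pilot and stud showing through the head. Just before I let go, its underside read about 48 mm high, roughly 3 mm lower than when first seated. That includes my pressing it down and a 1–2 mm uncertainty.
- **Release:** The gripper is clear, and the wrist force and nut torque read near zero. The handle sprang back about 7° when I let go.
- **Spanner and hex key:** Both lie within a few millimetres of where they were first seen.

**Disagreements:**
- The top camera showed only a blank view, so I did not use it.
- The side camera placed the nut and ratchet 1–2 cm off the wrist camera at times. It also once reported the spanner beside the wrench handle, which the pictures contradict.

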